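# Swap the keyhole holder plate on the sloping stand

## Task

Change the holder plate on the sloping green stand: first slide the dark plate with the blue block up the slope until the screw heads stand in the wide ends of its keyholes, lift it off and lay it flat, block upwards, on a free patch of the bare worktop. Then, from the three bright plates with wooden blocks, take the one whose keyholes are spaced to fit the two screws, set it over both heads with the wide ends of its keyholes lowest, slide it straight down the slope until it is fully home, and let go. Leave the other two plates and everything else where they lie.

Things in the scene. Friction and masses are not known exactly. Their poses are not given: they have to be found in the camera images.
- stand: Fixed stand; its green face rises to +x (away from the robot) at 30 degrees to the level. Origin: centre of the underside, x and y level. Foot 124 (x) x 170 (y) mm; face 130 mm up the slope, 170 mm wide, its middle at x -4, z 55 mm, top edge 88 mm high. Two screws, 88 mm apart, stand square out of it. Place and yaw vary. But for the things listed the worktop is bare: x 0.40-0.70 m for y -0.36 to 0.03, x 0.48-0.70 for y to 0.36.
- screw_left (a point): Where the axis of the left (+y) screw leaves the stand's face. Each screw: 8 mm shank, head 18 mm across and 4 mm thick, its underside 8 mm and its top 12 mm off the face, so a 5 mm plate has 3 mm play beneath it.
- screw_right (a point): The same for the right (-y) screw.
- plate_old: Dark steel plate 64 (x) x 130 (y) x 5 mm, ~0.15 kg; origin: centre of its underside. On its middle a blue grip block 16 (x) x 40 (y) mm, top 37 mm above the underside. Keyholes at y = +-44 mm: wide end 25 mm across centred at x = -14, from it a 12 mm slot towards +x, closed at x = +18 mm. Starts hung on the stand, x up the slope, screws at the slots' closed ends; slid 28 mm up it lifts off. Friction keeps it from sliding by itself.
- plate_medium: Bright aluminium plate 64 (x) x 130 (y) x 5 mm, ~0.15 kg; origin: centre of its underside. On its middle a wooden grip block 16 (x) x 40 (y) mm, top 37 mm above the underside. Keyholes at y = +-44 mm: wide end 25 mm across centred at x = -14, from it a 12 mm slot towards +x, closed at x = +18 mm. Fits the screws: x up the slope. Starts flat, +x roughly away from the robot, in any of 3 places.
- plate_medium_slot_left (a point): On the underside of plate_medium at x = +14, y = +44 mm: lies at screw_left when the plate is fully home (28 mm down the slope from where the heads stand in the wide ends).
- plate_medium_slot_right (a point): The same at x = +14, y = -44 mm, for screw_right.
- plate_long: Bright aluminium plate 64 (x) x 150 (y) x 5 mm, ~0.15 kg; origin: centre of its underside. On its middle a wooden grip block 16 (x) x 40 (y) mm, top 37 mm above the underside. Keyholes at y = +-54 mm: wide end 25 mm across centred at x = -14, from it a 12 mm slot towards +x, closed at x = +18 mm. Does not fit: leave alone. Lies flat in any of 3 places.
- plate_short: Bright aluminium plate 64 (x) x 110 (y) x 5 mm, ~0.15 kg; origin: centre of its underside. On its middle a wooden grip block 16 (x) x 40 (y) mm, top 37 mm above the underside. Keyholes at y = +-34 mm: wide end 25 mm across centred at x = -14, from it a 12 mm slot towards +x, closed at x = +18 mm. Does not fit: leave alone. Lies flat in any of 3 places.
- dapping_block: bystander, to be left alone; wooden cube with hollows, 50 mm. Origin: centre of its underside.
- masking_tape: bystander, to be left alone; roll of masking tape lying flat, 100 mm across, 25 mm high. Origin: centre of its underside.
- tin: bystander, to be left alone; flat steel tin, 61 (x) x 80 (y) x 32 mm. Origin: centre of its underside.
- patina_bottle: bystander, to be left alone; upright amber dropper bottle, 34 mm across, 102 mm high. Origin: centre of its underside.
- pliers_mustard: bystander, to be left alone; pliers with mustard handles lying flat, 67 (x) x 138 (y) x 12 mm. Origin: centre of the underside.
- side_cutters: bystander, to be left alone; side cutters with black handles lying flat, 68 (x) x 106 (y) x 12 mm. Origin: centre of the underside.
- steel_block: bystander, to be left alone; bright steel bench block, 64 x 64 x 19 mm. Origin: centre of its underside. (Near it a fixed shelf begins: hand tools hang along its front at x = 0.70 m, from 0.23 m above the worktop upwards.)

How it is judged (in metres and radians):
On the way, in this order (a step that is already met when the one before it is completed fails the run):
1. the old plate is off the stand and lies flat on the worktop, block upwards, released (height (world z) of plate_old below 0.008 m and angle between plate_old's own z axis and vertical below 0.08 rad and linear speed of plate_old below 0.02 m/s and contact force between the fingers and plate_old below 0.2 N), for 0.2 s.
2. the fitting plate is on both screws, slid fully home and released (distance between plate_medium_slot_left and screw_left below 0.006 m and distance between plate_medium_slot_right and screw_right below 0.006 m and linear speed of plate_medium below 0.02 m/s and contact force between the fingers and plate_medium below 0.2 N), for 0.2 s.
At the end, for the whole second after the job is handed in: The old plate lies flat on the worktop (within 0.08 rad and 8 mm), at rest and released; plate_medium lies on the stand's face with both slot-end points within 6 mm of the screws' feet, at rest and released (all of step 1 and all of step 2); the robot touches nothing.
It fails at once if one of the two plates that do not fit is shifted by more than 30 mm (distance of any of plate_long, plate_short from where it was at the start of the episode above 0.03 m).
It fails at once if a bystander is shifted by more than 30 mm (distance of any of dapping_block, masking_tape, tin, patina_bottle, pliers_mustard, side_cutters, steel_block from where it was at the start of the episode above 0.03 m).
It fails at once if the bottle is tipped over (angle between patina_bottle's own z axis and vertical above 0.5 rad).
It also fails if it takes over 61 s, if anything falls off the work surface, if the arm or the gripper's body presses on something with over 40 N, if the wrist force passes 120 N, or if a joint passes its speed limit or range.

## Robot

A 6-joint arm with a two-finger parallel gripper is mounted at the origin on a cart in front of the work surface, level with it; the furniture and walls round the work are solid. World frame = base frame: x ahead of the robot, y to its left, z up, the work surface at z = 0. Lengths are in m, angles in degrees, forces in N, time in s.
With the tool pointing down it reaches from about 0.375 to 0.975 m from the base axis. Payload 3.8 kg.
Tool frame: the origin (TCP) lies between the finger pads; the fingertips stand finger_overhang ahead of it and the grasp point (between the pads) is the TCP (finger_overhang is the distance from the TCP to the fingertips, in m); z points along the fingers, y is the line along which they close (so a half turn about z gives the same grasp; the last joint's range is limited). The gripper opens to 88 mm and grips with 3 to 60 N. Pads are 18 mm wide; open, the fingers measure 123 mm over their backs; the gripper's body (75 mm by 187 mm) begins 45 mm behind the grasp point.
Start: joints at [73.745, 15.12, 91.902, -0, 72.978, -2.114], TCP at [0.165, 0.655, 0.236] pointing down, gripper open.
Joint ranges: [-150.88, 150.88], [-54.13, 125.18], [17.81, 147.31], [-75.09, 255.09], [0, 152.58], [-146.25, 146.25]. Speed limits (degrees/s): [147.25, 147.25, 180, 180, 180, 180].

## Interface

Orientations are given as [roll, pitch, yaw] about the fixed x, y, z axes, in that order (R = Rz(yaw) Ry(pitch) Rx(roll)).
In Python, from bench import state, snapshot, calibration, close_job, finger_overhang gives the robot as it stands. The module is installed in compiled form; this text tells all that it offers.
- The arm moves only by the shell command python3 -m crank 'ROWS' [FORCE]. ROWS is JSON, a list of rows, each a list of 7 numbers: the shift along the world's x, y, z in cm, then the turn, a rotation vector about the world's x, y, z in rad, then the opening, from 0 (shut) to 1 (fully open). A call has 1 to 20 rows; each row is the pose to reach, as a shift and turn from the pose commanded when the call began; what a row does not reach only later rows make up. A row lasts 1/10 s, in which the tool goes at most 50 mm and 8.59 degrees, less where a joint would pass 70% of its speed; a pose out of reach is approached as far as the arm can. A call with a gripper value outside its range is refused whole. The fingers move at their own pace and stop on an object; FORCE is the grip in N (left out, the last holds). Time passes only in rows, so rows that repeat a pose let the fingers close. It gives the time, the measured TCP pose, the force, the opening and the grip force at its end, in the units of the state.
- state(): the state, without advancing time (a new reading comes with each control period).
- snapshot(name): name is "side" or "top" or "wrist"; returns the picture (400x640x3 uint8, blue, green, red); there is no depth.
- calibration(name): a dict with "vertical_fov" (degrees; the focal length in pixels is half the picture's height over the tangent of half this angle, whatever the lens; pixels are square), "cx", "cy" (the principal point, pixels), "pose" (4x4, takes a point from camera to world coordinates). Camera axes: x right, y down, z forward; pixel columns grow to the right and rows downward; lengths in m; the calibration is good to about 2 mm. A picture is of the moment at which its call begins: read the wrist's pose just before it. calibration takes no time and is no camera call; for the wrist camera it gives the pose at the moment of the call.
- close_job(): hands the job in; it is judged then, once.
The state is a dict: "clock": time; "joints": joint angles; "qd": joint speeds; "effort": joint torques, N m; "position": TCP position; "orientation": TCP orientation; "wrist_force": force on the tool from outside, world axes, zero at the start; "wrist_torque": the same for the moment, N m; "gripper_width": finger opening in m; "finger_force": force on a finger pad.
Only numpy, scipy, OpenCV 4.12 (cv2) and the standard library are available. Lean on these libraries where they do the work, as an engineer would, in place of code of your own. Each camera call takes 0.05 s, during which the arm holds its last target. There are 200 camera calls.

## Working session

There is one attempt and no reset: what is moved stays moved. The work goes in short steps, Python scripts to look and compute and a shell command to move; the robot and the scene stay as the last step left them, time stands still between calls to the robot, and variables do not carry over. Pictures are saved under pics/ and viewed, at most 10 in all, crops included, and the job is handed in when it is done.

```bash
mkdir -p pics; python3 - <<'E'
from bench import *
import cv2,numpy as np
s=state();print(s); print(finger_overhang if not callable(finger_overhang) else finger_overhang())
for n in("top","side","wrist"):
    c=calibration(n);print(n,c)
    cv2.imwrite(f"pics/{n}0.png",snapshot(n))
E
```

```text
{'clock': 0.0, 'joints': array([ 7.37436369e+01,  1.51679838e+01,  9.19813700e+01, -1.51190173e-03,
        7.29770074e+01, -2.11331813e+00]), 'qd': array([-0.07119704,  0.04323975,  0.03498922,  0.05913343, -0.08877546,
        0.0391285 ]), 'effort': array([-5.27273380e-05, -5.02121472e+01, -3.56870770e+01,  7.26292958e-02,
        2.92475405e-02, -1.83113261e-04]), 'position': array([0.16473073, 0.6538501 , 0.23490073]), 'orientation': array([-1.79873671e+02, -3.21599503e-03,  1.65857396e+02]), 'wrist_force': array([-0.13445263,  0.01201174, -0.31690939]), 'wrist_torque': array([-0.01217577,  0.03599623,  0.00307504]), 'finger_force': 0.0, 'gripper_width': 0.08817583995279055}
0.019
top {'vertical_fov': 52.64342208658369, 'cx': 310.4592454455647, 'cy': 199.56921392507493, 'pose': array([[ 2.26396655e-02, -9.82904296e-01,  1.82719977e-01,
         2.71886066e-01],
       [-9.99743410e-01, -2.23950231e-02,  3.40243069e-03,
         1.09981629e-02],
       [ 7.47754363e-04, -1.82750123e-01, -9.83159109e-01,
         1.31241199e+00],
       [ 0.00000000e+00,  0.00000000e+00,  0.00000000e+00,
         1.00000000e+00]])}
side {'vertical_fov': 55.4038257653437, 'cx': 320.2663740866296, 'cy': 198.59987436854558, 'pose': array([[ 0.99819574, -0.03211228,  0.05073527,  0.44844537],
       [-0.05966868, -0.43620094,  0.8978688 , -1.17563634],
       [-0.00670184, -0.89927612, -0.43733002,  0.64467881],
       [ 0.        ,  0.        ,  0.        ,  1.        ]])}
wrist {'vertical_fov': 71.86231909303008, 'cx': 319.9283314340421, 'cy': 197.78758840238103, 'pose': array([[ 0.24369001,  0.92463617,  0.29268263,  0.09015927],
       [ 0.96985081, -0.23166147, -0.07564636,  0.6732323 ],
       [-0.00214207,  0.30229275, -0.95321273,  0.38298978],
       [ 0.        ,  0.        ,  0.        ,  1.        ]])}
```

View pics/top0.png

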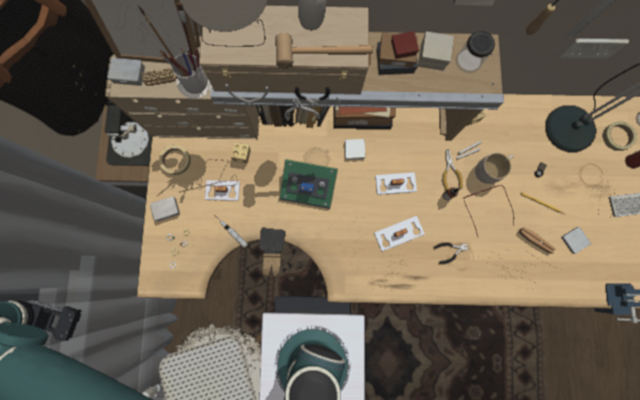

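View pics/side0.png

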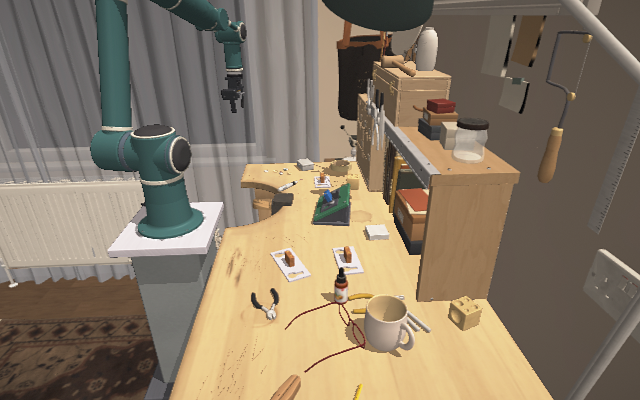

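Top view: stand at (308,184) with a blue block at about (306,186). The bright plates are at (222,190), (397,184) and (400,233), and look short, medium and long by width. I'll measure them next.

```bash
cat > h.py <<'E'
from bench import *
import cv2,numpy as np
def ray(uv,c,h=400):
    f=h/2/np.tan(np.radians(c["vertical_fov"]/2));uv=np.atleast_2d(uv).astype(float)
    d=np.c_[(uv[:,0]-c["cx"])/f,(uv[:,1]-c["cy"])/f,np.ones(len(uv))]@c["pose"][:3,:3].T
    return c["pose"][:3,3],d
def onz(uv,c,z):
    o,d=ray(uv,c);return o+d*((z-o[2])/d[:,2])[:,None]
def blobs(m,amin,amax=1e9):
    cs,_=cv2.findContours(m.astype(np.uint8)*255,cv2.RETR_EXTERNAL,cv2.CHAIN_APPROX_NONE)
    return [k for k in cs if amin<cv2.contourArea(k)<amax]
E
python3 - <<'E'
from h import *
im=cv2.imread("pics/top0.png");c=calibration("top")
hsv=cv2.cvtColor(im,cv2.COLOR_BGR2HSV);H,S,V=cv2.split(hsv)
def show(m,n,z,a):
  for k in blobs(m,a):
    p=onz(k[:,0,:],c,z)[:,:2]
    if p[:,0].min()<.35 or p[:,0].max()>.8 or abs(p[:,1]).max()>.5: continue
    r=cv2.minAreaRect(p.astype(np.float32)*1000);print(n,k[:,0].mean(0).round(),np.round(r[0],1),np.round(r[1]),round(r[2],1))
show((S<45)&(V>170),"bright",.005,100)
show((H>45)&(H<95)&(S>80),"green",.055,200)
show((H>100)&(H<130)&(S>120),"blue",.08,15)
x0=130;cv2.imwrite("pics/c.png",cv2.resize(im[130:260,190:450],None,fx=3,fy=3,interpolation=cv2.INTER_CUBIC))
E
```

```text
bright [399. 233.] [ 411.6 -274.3] [ 66. 151.] 22.7
bright [220. 190.] [540.9 308.9] [112.  65.] 89.2
bright [396. 183.] [ 578.3 -265.8] [ 66. 132.] 5.5
bright [355. 148.] [ 695.1 -129.4] [63. 64.] 1.3
green [307. 183.] [558.9  26.9] [162. 123.] 80.4
blue [307. 186.] [542.2  27. ] [22. 37.] 1.3
```

View pics/c.png

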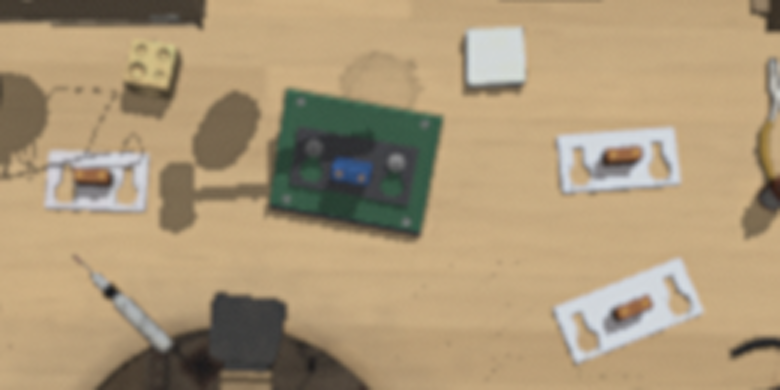

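```bash
cat >> h.py <<'E'
from scipy.spatial.transform import Rotation as Ro
def tool(psi,tilt): # psi yaw deg of object, tilt of face
    return Ro.from_euler('z',psi,degrees=True)*Ro.from_euler('y',-tilt,degrees=True)*Ro.from_euler('z',90,degrees=True)*Ro.from_euler('x',180,degrees=True)
def go(p,R):
    s=state();R0=Ro.from_euler('xyz',s["orientation"],degrees=True)
    rv=(R*R0.inv()).as_rotvec()
    print("shift cm",np.round((np.array(p)-s["position"])*100,2),"rv",np.round(rv,4),"rows>=",max(np.linalg.norm(np.array(p)-s["position"])/.05,np.degrees(np.linalg.norm(rv))/8.59))
E
python3 - <<'E'
from h import *
go([.500,.034,.16],tool(-9.6,30))
E
```

```text
shift cm [ 33.53 -62.    -7.52] rv [ 0.315  -0.4827 -1.4544] rows>= 14.17700909030833
```

```bash
python3 -m crank '[[33.5,-62,-3,0.315,-0.483,-1.454,1],[33.5,-62,-3,0.315,-0.483,-1.454,1],[33.5,-62,-3,0.315,-0.483,-1.454,1],[33.5,-62,-3,0.315,-0.483,-1.454,1],[33.5,-62,-3,0.315,-0.483,-1.454,1],[33.5,-62,-3,0.315,-0.483,-1.454,1],[33.5,-62,-3,0.315,-0.483,-1.454,1],[33.5,-62,-3,0.315,-0.483,-1.454,1],[33.5,-62,-3,0.315,-0.483,-1.454,1],[33.5,-62,-3,0.315,-0.483,-1.454,1],[33.5,-62,-3,0.315,-0.483,-1.454,1],[33.5,-62,-3,0.315,-0.483,-1.454,1],[33.5,-62,-7.5,0.315,-0.483,-1.454,1],[33.5,-62,-7.5,0.315,-0.483,-1.454,1],[33.5,-62,-7.5,0.315,-0.483,-1.454,1],[33.5,-62,-7.5,0.315,-0.483,-1.454,1],[33.5,-62,-7.5,0.315,-0.483,-1.454,1],[33.5,-62,-7.5,0.315,-0.483,-1.454,1]]'
python3 - <<'E'
from h import *
s=state();c=calibration("wrist");im=snapshot("wrist");cv2.imwrite("pics/w1.png",im);np.save("w1.npy",c["pose"])
print(s["position"],s["orientation"],c["pose"],s["joints"])
E
```

```text
clock: 1.95
position: [0.5, 0.0355, 0.1619]
orientation: [149.8, -0.0, 80.5]
wrist_force: [1.2, 0.6, -1.5]
gripper_width: 0.0879
finger_force: 0.0
[0.49998693 0.03553138 0.1618514 ] [ 1.49834116e+02 -9.79852991e-03  8.04902069e+01] [[ 0.85226811 -0.30654918  0.42387106  0.4404475 ]
 [-0.14215251 -0.91552805 -0.37629915  0.12483119]
 [ 0.50342004  0.26045343 -0.82385209  0.28971975]
 [ 0.          0.          0.          1.        ]] [  6.71529521 -17.75325803 137.39121862 -15.29656752  32.11865296
  27.16894246]
```

View pics/w1.png

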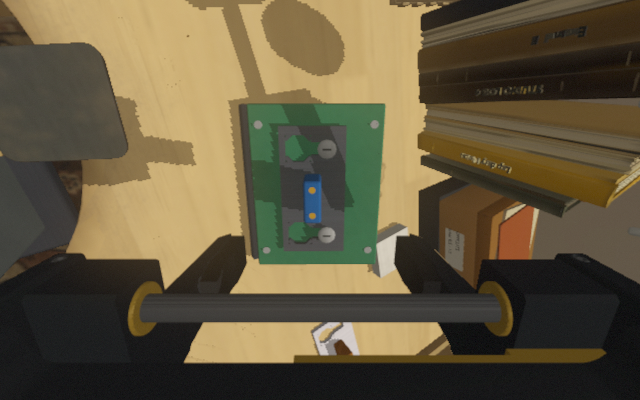

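Wrist view: the stand's face fills (247–384, 104–263). Screw heads are at (327,149) and (327,235), and the blue block spans (304–322, 175–224).

```bash
python3 - <<'E'
from h import *
im=cv2.imread("pics/w1.png");c=calibration("wrist")
hsv=cv2.cvtColor(im,cv2.COLOR_BGR2HSV);H,S,V=cv2.split(hsv)
k=max(blobs((H>45)&(H<95)&(S>70)&(V>45),500),key=cv2.contourArea)
q=cv2.approxPolyDP(cv2.convexHull(k),8,True)[:,0];print("quad",q.tolist())
# refine corners
g=cv2.cvtColor(im,cv2.COLOR_BGR2GRAY)
for z,sel in((.0875,q[:,0]>320),(.0225,q[:,0]<320)): print(z,q[sel].tolist(),onz(q[sel],c,z).round(4).tolist())
roi=cv2.medianBlur(g,3)
ci=cv2.HoughCircles(roi[120:260,300:350],cv2.HOUGH_GRADIENT_ALT,1,30,param1=150,param2=.6,minRadius=6,maxRadius=14);print(None if ci is None else (ci[0]+[300,120,0]).round(1))
b=max(blobs((H>100)&(H<130)&(S>120),30),key=cv2.contourArea);print("blue",cv2.boundingRect(b),cv2.minAreaRect(b))
cv2.imwrite("pics/w1c.png",cv2.resize(im[95:275,235:395],None,fx=3.3,fy=3.3,interpolation=cv2.INTER_CUBIC))
E
```

```text
quad [[384, 104], [374, 263], [260, 263], [247, 105]]
0.0875 [[384, 104], [374, 263]] [[0.6252, 0.1002, 0.0875], [0.5987, -0.0641, 0.0875]]
0.0225 [[260, 263], [247, 105]] [[0.4917, -0.0472, 0.0225], [0.5178, 0.1172, 0.0225]]
[[327.  148.    9.6]
 [327.  235.    8.2]]
blue (303, 174, 18, 49) ((311.5, 198.0), (48.0, 17.0), 90.0)
```

View pics/w1c.png

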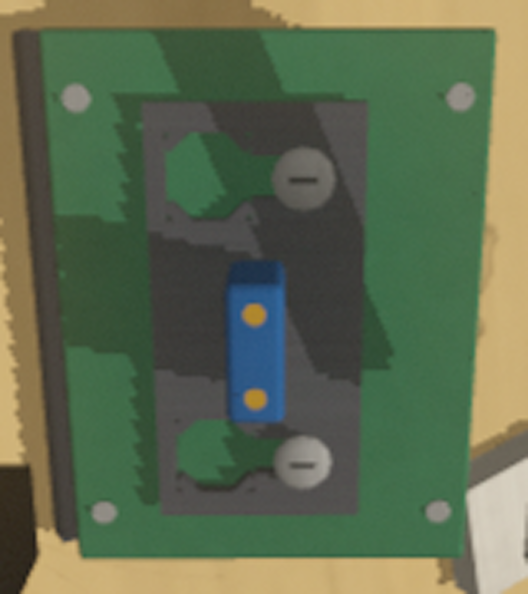

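The crop confirms the layout: heads at the closed slot ends, wide ends down-slope. Next I'll turn the pixels into positions in the face frame.

```bash
cat >> h.py <<'E'
PSI=-9.1; F=Ro.from_euler('z',PSI,degrees=True)*Ro.from_euler('y',-30,degrees=True)
C=np.array([.5584,.0265,.055])
def onface(uv,c,h):
    o,d=ray(uv,c);M=F.as_matrix();n=M[:,2];t=(h-(o-C)@n)/(d@n);return ((o+d*t[:,None])-C)@M
E
python3 - <<'E'
from h import *
c=calibration("wrist");im=cv2.imread("pics/w1.png")
print("heads",onface([[327,148.3],[327,235]],c,.012).round(4).tolist())
print("blocktop",onface([[303,182],[321,182],[321,223],[303.5,223]],c,.037).round(4).tolist())
print("rivets",onface([[258,124.7],[374.5,124.7],[266.5,250],[367.6,250]],c,.001).round(4).tolist())
print("platecorners",onface([[278.3,125.7],[346.5,125.7],[343.3,250.8],[284,250.8]],c,.005).round(4).tolist())
ct=calibration("top");print("top: block",onface([[307,186]],ct,.037).round(4).tolist(), onface([[190+315/3,130+148/3],[190+396/3,130+162/3]],ct,.012).round(4).tolist())
E
```

```text
heads [[0.0105, 0.0446, 0.012], [0.0108, -0.0435, 0.012]]
blocktop [[-0.011, 0.0189, 0.037], [0.0047, 0.0189, 0.037], [0.0045, -0.0196, 0.037], [-0.0114, -0.0195, 0.037]]
rivets [[-0.0541, 0.0655, 0.001], [0.0555, 0.0649, 0.001], [-0.0545, -0.0662, 0.001], [0.0553, -0.067, 0.001]]
platecorners [[-0.0345, 0.0647, 0.005], [0.0288, 0.0644, 0.005], [0.0285, -0.0656, 0.005], [-0.035, -0.0651, 0.005]]
top: block [[0.0025, -0.0022, 0.037]] [[0.0092, 0.0398, 0.012], [0.0097, -0.0466, 0.012]]
```

```bash
python3 - <<'E'
from h import *
M=F.as_matrix();print("x",M[:,0].round(4),"n",M[:,2].round(4))
for h in(.07,.030): go(C+M@[-.0033,-.0003,h],tool(PSI,30))
E
```

```text
x [ 0.8551 -0.137   0.5   ] n [-0.4937  0.0791  0.866 ]
shift cm [ 2.09 -0.36 -4.81] rv [0.0003 0.0033 0.0064] rows>= 1.05092082386354
shift cm [ 4.06 -0.68 -8.27] rv [0.0003 0.0033 0.0064] rows>= 1.8482466493928607
```

```bash
python3 -m crank '[[2.09,-0.36,-4.81,0,0.0033,0.0064,1],[2.09,-0.36,-4.81,0,0.0033,0.0064,1],[2.7,-0.46,-5.9,0,0.0033,0.0064,1],[3.3,-0.56,-7,0,0.0033,0.0064,1],[4.06,-0.68,-8.27,0,0.0033,0.0064,1],[4.06,-0.68,-8.27,0,0.0033,0.0064,1],[4.06,-0.68,-8.27,0,0.0033,0.0064,1]]'
python3 - <<'E'
from h import *
s=state();M=F.as_matrix();print(((s["position"]-C)@M).round(4),s["orientation"],s["joints"])
E
```

```text
clock: 2.7
position: [0.5406, 0.0286, 0.0795]
orientation: [150.0, 0.0, 80.9]
wrist_force: [0.5, 0.5, 0.3]
gripper_width: 0.0881
finger_force: 0.0
[-0.0033 -0.0007  0.0302] [1.50027629e+02 4.33297322e-02 8.08591350e+01] [  4.77665542  -4.42253163 137.23848497 -21.54377394  19.20563183
  32.54108543]
```

Positioned on the block; now close.

```bash
python3 -m crank '[[0,0,0,0,0,0,0.1],[0,0,0,0,0,0,0.1],[0,0,0,0,0,0,0.1],[0,0,0,0,0,0,0.1],[0,0,0,0,0,0,0.1],[0,0,0,0,0,0,0.1],[0,0,0,0,0,0,0.1],[0,0,0,0,0,0,0.1]]' 30
```

```text
clock: 3.5
position: [0.5405, 0.0277, 0.0784]
orientation: [150.1, 0.0, 80.8]
wrist_force: [0.0, 0.3, -0.4]
gripper_width: 0.0261
finger_force: 0.0
```

```bash
python3 -m crank '[[0,0,0,0,0,0,0.05],[0,0,0,0,0,0,0.05],[0,0,0,0,0,0,0.05],[0,0,0,0,0,0,0.05],[-0.07,0.01,0.13,0,0,0,0.05],[-0.07,0.01,0.13,0,0,0,0.05]]' 40
```

```text
clock: 4.1
position: [0.5396, 0.0279, 0.0797]
orientation: [150.1, 0.0, 80.8]
wrist_force: [0.2, 0.7, -1.7]
gripper_width: 0.0154
finger_force: 40.0
```

```bash
python3 -m crank '[[0.43,-0.07,0.25,0,0,0,0.05],[0.86,-0.14,0.5,0,0,0,0.05],[1.28,-0.21,0.75,0,0,0,0.05],[1.71,-0.27,1.0,0,0,0,0.05],[2.14,-0.34,1.25,0,0,0,0.05],[2.39,-0.38,1.4,0,0,0,0.05],[2.39,-0.38,1.4,0,0,0,0.05],[2.39,-0.38,1.4,0,0,0,0.05]]'
python3 - <<'E'
from h import *
s=state();print(((s["position"]-C)@F.as_matrix()).round(4))
E
```

```text
clock: 4.9
position: [0.5636, 0.024, 0.0937]
orientation: [150.1, 0.0, 80.8]
wrist_force: [-0.4, 0.5, -1.6]
gripper_width: 0.0152
finger_force: 40.0
[ 0.0241 -0.0016  0.0307]
```

```bash
python3 -m crank '[[-0.4,0.06,0.69,0,0,0,0.05],[-0.8,0.13,1.4,0,0,0,0.05],[-1.5,0.25,2.6,0,0,0,0.05],[-2.96,0.47,5.2,0,0,0,0.05],[-4.4,0.7,7.8,0,0,0,0.05],[-4.4,0.7,7.8,0,0,0,0.05],[-4.4,0.7,7.8,0,0,0,0.05]]'
python3 - <<'E'
from h import *
go([.437,-.10,.13],tool(0,0));go([.437,-.10,.034],tool(0,0))
E
```

```text
clock: 5.6
position: [0.5201, 0.0313, 0.173]
orientation: [149.9, -0.0, 80.8]
wrist_force: [-0.2, 0.3, -1.6]
gripper_width: 0.015
finger_force: 40.0
shift cm [ -8.31 -13.13  -4.3 ] rv [0.0421 0.524  0.1568] rows>= 3.6590848897429997
shift cm [ -8.31 -13.13 -13.9 ] rv [0.0421 0.524  0.1568] rows>= 4.168708777558947
```

```bash
python3 -m crank '[[-8.31,-13.13,-1,0.042,0.524,0.157,0.05],[-8.31,-13.13,-2,0.042,0.524,0.157,0.05],[-8.31,-13.13,-3,0.042,0.524,0.157,0.05],[-8.31,-13.13,-4.3,0.042,0.524,0.157,0.05],[-8.31,-13.13,-4.3,0.042,0.524,0.157,0.05],[-8.31,-13.13,-8,0.042,0.524,0.157,0.05],[-8.31,-13.13,-11,0.042,0.524,0.157,0.05],[-8.31,-13.13,-13,0.042,0.524,0.157,0.05],[-8.31,-13.13,-13.9,0.042,0.524,0.157,0.05],[-8.31,-13.13,-13.9,0.042,0.524,0.157,0.05],[-8.31,-13.13,-13.9,0.042,0.524,0.157,0.05]]'
python3 - <<'E'
from h import *
print(state()["joints"].round(1),state()["wrist_force"])
cv2.imwrite("pics/s2.png",cv2.resize(snapshot("side")[170:300,220:420],None,fx=4,fy=4,interpolation=cv2.INTER_CUBIC))
E
```

```text
clock: 6.7
position: [0.4372, -0.1, 0.0333]
orientation: [-179.9, 0.1, 90.0]
wrist_force: [-0.9, -0.6, -0.0]
gripper_width: 0.0151
finger_force: 40.0
[-1.60e+01  3.90e+00  1.29e+02 -1.00e-01  4.72e+01 -1.60e+01] [-0.93754167 -0.59233606 -0.01025777]
```

View pics/s2.png

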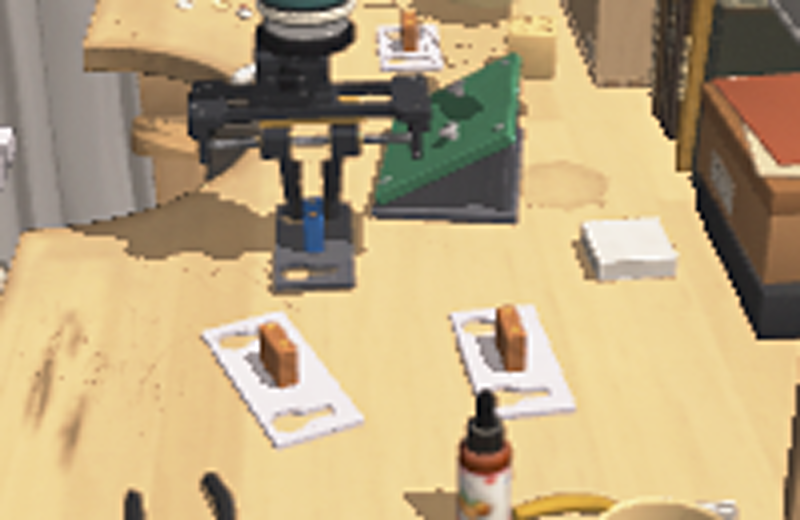

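The old plate is held level just above the bare worktop, clear of the stand and the long plate. Next I'll lower until contact, release and rise.

```bash
python3 -m crank '[[0,0,-0.15,0,0,0,0.05],[0,0,-0.3,0,0,0,0.05],[0,0,-0.3,0,0,0,0.05],[0,0,-0.3,0,0,0,0.05]]'
```

```text
clock: 7.15
position: [0.4368, -0.1003, 0.0301]
orientation: [-179.9, 0.1, 90.0]
wrist_force: [0.3, 0.5, -1.3]
gripper_width: 0.0149
finger_force: 40.0
```

```bash
python3 -m crank '[[0,0,-0.1,0,0,0,0.05],[0,0,-0.1,0,0,0,0.05],[0,0,-0.1,0,0,0,0.05]]';python3 -m crank '[[0,0,-0.08,0,0,0,0.05],[0,0,-0.08,0,0,0,0.05],[0,0,-0.08,0,0,0,0.05]]'
```

```text
clock: 7.45
position: [0.4366, -0.1003, 0.0287]
orientation: [-179.8, 0.1, 90.0]
wrist_force: [0.3, -0.3, -1.3]
gripper_width: 0.0155
finger_force: 40.0
clock: 7.75
position: [0.4366, -0.1003, 0.0285]
orientation: [-179.8, 0.1, 90.0]
wrist_force: [-2.0, 1.1, 5.2]
gripper_width: 0.0152
finger_force: 40.0
```

```bash
python3 -m crank '[[0,0,0.02,0,0,0,0.6],[0,0,0.02,0,0,0,0.6],[0,0,0.02,0,0,0,0.6],[0,0,0.02,0,0,0,0.6],[0,0,0.02,0,0,0,0.6],[0,0,3,0,0,0,0.7],[0,0,7,0,0,0,0.8],[0,0,12,0,0,0,1],[0,0,12,0,0,0,1]]'
python3 - <<'E'
from h import *
go([.578,-.266,.14],tool(5.5,0))
E
```

```text
clock: 8.65
position: [0.4418, -0.1017, 0.1552]
orientation: [179.4, 0.3, 90.0]
wrist_force: [-0.0, -0.1, 0.6]
gripper_width: 0.0826
finger_force: 0.0
shift cm [ 13.62 -16.43  -1.52] rv [0.0041 0.0105 0.0957] rows>= 4.2788515003636025
```

```bash
python3 -m crank '[[13.9,-16.5,-1,0,0,0.096,1],[13.9,-16.5,-1,0,0,0.096,1],[13.9,-16.5,-1,0,0,0.096,1],[13.9,-16.5,-1,0,0,0.096,1],[13.9,-16.5,-1,0,0,0.096,1],[13.9,-16.5,-1,0,0,0.096,1],[13.9,-16.5,-1,0,0,0.096,1],[13.9,-16.5,-1,0,0,0.096,1]]'
python3 - <<'E'
from h import *
s=state();c=calibration("wrist");im=snapshot("wrist");t=snapshot("top");cv2.imwrite("pics/w3.png",im);cv2.imwrite("pics/t3.png",t)
print(s["position"],s["orientation"])
H,S,V=cv2.split(cv2.cvtColor(im,cv2.COLOR_BGR2HSV))
for k in blobs((S<60)&(V>150),1500):
    p=onz(k[:,0],c,.005)[:,:2];r=cv2.minAreaRect(p.astype(np.float32)*1000);print("plate",k[:,0].mean(0).round(),r)
for k in blobs((H<20)&(S>120)&(V>60),150,3000):
    r=cv2.minAreaRect(onz(k[:,0],c,.037)[:,:2].astype(np.float32)*1000);print("wood",cv2.boundingRect(k),r)
E
```

```text
clock: 9.45
position: [0.5745, -0.264, 0.1374]
orientation: [-179.8, -0.0, 95.5]
wrist_force: [0.1, 0.1, 0.4]
gripper_width: 0.088
finger_force: 0.0
[ 0.57451888 -0.2640427   0.13739215] [-1.79766611e+02 -5.95165644e-03  9.55497534e+01]
plate [179. 205.] ((422.2805480957031, -297.39825439453125), (63.3045539855957, 98.42266082763672), 22.66533851623535)
plate [325. 186.] ((579.0660400390625, -265.7093505859375), (63.88601303100586, 129.01873779296875), 5.566320419311523)
plate [469.  53.] ((697.9266967773438, -125.24411010742188), (65.69168090820312, 66.13034057617188), 3.1470680236816406)
wood (266, 343, 39, 20) ((551.9612426757812, -454.8406677246094), (23.167306900024414, 42.22795486450195), 61.11034393310547)
wood (293, 329, 64, 21) ((597.5468139648438, -431.05352783203125), (71.68023681640625, 17.57457160949707), 22.68120574951172)
wood (617, 204, 23, 32) ((878.8981323242188, -257.0433349609375), (22.67780876159668, 31.544742584228516), 3.206627607345581)
wood (316, 174, 16, 44) ((578.7896728515625, -262.5443420410156), (14.258037567138672, 42.41069412231445), 5.337435722351074)
wood (132, 165, 46, 46) ((421.37701416015625, -269.8371887207031), (31.44855499267578, 38.05455017089844), 23.21194839477539)
wood (118, 124, 33, 24) ((405.09991455078125, -221.20399475097656), (26.634363174438477, 19.96066665649414), 46.84788131713867)
wood (156, 31, 47, 30) ((450.2366943359375, -149.09613037109375), (20.704227447509766, 36.571144104003906), 88.22843933105469)
wood (411, 10, 26, 81) ((643.793212890625, -132.91722106933594), (58.88408279418945, 11.709617614746094), 88.08210754394531)
```

View pics/w3.png

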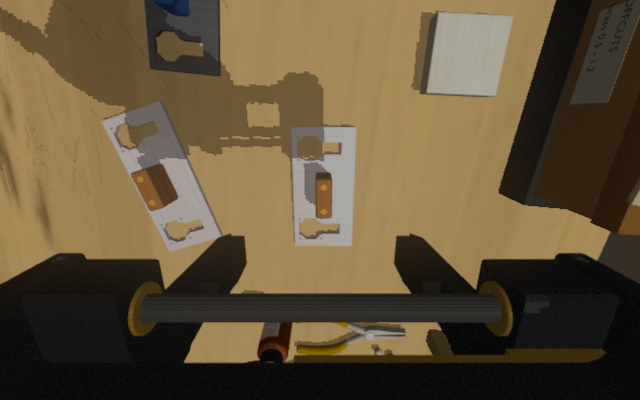

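Wrist view: the medium plate is at (325,186) and measures 129×64 mm. The long plate is on the left and the old plate lies flat at the upper left. I'll descend and grip.

```bash
python3 -m crank '[[0.45,-0.17,-3,0,0,0,0.7],[0.45,-0.17,-6,0,0,0,0.6],[0.45,-0.17,-9,0,0,0,0.6],[0.45,-0.17,-10.8,0,0,0,0.5],[0.45,-0.17,-10.8,0,0,0,0.4],[0.45,-0.17,-10.8,0,0,0,0.05],[0.45,-0.17,-10.8,0,0,0,0.05],[0.45,-0.17,-10.8,0,0,0,0.05],[0.45,-0.17,-10.8,0,0,0,0.05],[0.45,-0.17,-10.8,0,0,0,0.05],[0.45,-0.17,-10.8,0,0,0,0.05],[0.45,-0.17,-10.8,0,0,0,0.05]]' 40
python3 -m crank '[[0,0,0,0,0,0,0.05],[0,0,0,0,0,0,0.05]]'
```

```text
clock: 10.75
position: [0.5804, -0.2673, 0.0313]
orientation: [-179.9, 0.1, 95.5]
wrist_force: [-2.4, -0.1, 6.2]
gripper_width: 0.0148
finger_force: 40.0
clock: 10.95
position: [0.5803, -0.2674, 0.0313]
orientation: [-179.9, 0.1, 95.5]
wrist_force: [-3.3, 0.2, 6.0]
gripper_width: 0.0146
finger_force: 40.0
```

```bash
python3 -m crank '[[0,0,1,0,0,0,0.05],[0,0,4,0,0,0,0.05],[0,0,8,0,0,0,0.05],[0,0,13,0,0,0,0.05],[0,0,15,0,0,0,0.05],[0,0,15,0,0,0,0.05]]'
python3 - <<'E'
from h import *
go(C+F.as_matrix()@[.0247,-.0013,.095],tool(PSI,30))
E
```

```text
clock: 11.55
position: [0.583, -0.2683, 0.1855]
orientation: [179.7, 0.3, 95.5]
wrist_force: [-0.2, 1.0, -1.8]
gripper_width: 0.0144
finger_force: 40.0
shift cm [-5.06 29.76 -3.59] rv [-0.0105 -0.5194 -0.2478] rows>= 6.0806361938166065
```

```bash
python3 -m crank '[[-5,3,0,0,-0.15,-0.05,0.05],[-5,8,0,0,-0.3,-0.12,0.05],[-5,13,0,-0.005,-0.45,-0.2,0.05],[-5.06,18,0,-0.01,-0.519,-0.248,0.05],[-5.06,23,0,-0.01,-0.519,-0.248,0.05],[-5.06,28,0,-0.01,-0.519,-0.248,0.05],[-5.06,29.76,-2,-0.01,-0.519,-0.248,0.05],[-5.06,29.76,-3.6,-0.01,-0.519,-0.248,0.05],[-5.06,29.76,-3.6,-0.01,-0.519,-0.248,0.05],[-5.06,29.76,-3.6,-0.01,-0.519,-0.248,0.05],[-5.06,29.76,-3.6,-0.01,-0.519,-0.248,0.05]]'
python3 - <<'E'
from h import *
s=state();print(((s["position"]-C)@F.as_matrix()).round(4),s["joints"].round(1))
go(C+F.as_matrix()@[.0247,-.0013,.065],tool(PSI,30))
go(C+F.as_matrix()@[.0247,-.0013,.0335],tool(PSI,30))
E
```

```text
clock: 12.65
position: [0.5296, 0.03, 0.144]
orientation: [150.5, -0.3, 81.0]
wrist_force: [-0.1, 0.3, -1.7]
gripper_width: 0.0143
finger_force: 40.0
[ 0.0194 -0.0011  0.0916] [  4.7 -12.2 135.2 -13.6  28.8  24.1]
shift cm [ 1.76 -0.31 -2.04] rv [-0.0062 -0.0079 -0.0013] rows>= 0.5426989973087496
shift cm [ 3.32 -0.55 -4.77] rv [-0.0062 -0.0079 -0.0013] rows>= 1.167072065134217
```

```bash
python3 -m crank '[[1,-0.2,-1.5,-0.006,-0.008,0,0.05],[2.25,-0.39,-2.9,-0.006,-0.008,0,0.05],[2.25,-0.39,-2.9,-0.006,-0.008,0,0.05],[2.25,-0.39,-2.9,-0.006,-0.008,0,0.05]]'
python3 - <<'E'
from h import *
s=state();c=calibration("wrist");im=snapshot("wrist");cv2.imwrite("pics/w4.png",im)
print(((s["position"]-C)@F.as_matrix()).round(4),s["orientation"]);np.savez("w4.npz",**c)
cv2.imwrite("pics/w4c.png",cv2.resize(im[90:270,235:400],None,fx=3.3,fy=3.3,interpolation=cv2.INTER_CUBIC))
E
```

```text
clock: 13.05
position: [0.5522, 0.0259, 0.1154]
orientation: [150.0, -0.0, 80.9]
wrist_force: [-0.0, -0.2, -2.5]
gripper_width: 0.0147
finger_force: 40.0
[ 0.025  -0.0016  0.0553] [ 1.49992318e+02 -4.42409185e-03  8.09435107e+01]
```

View pics/w4c.png

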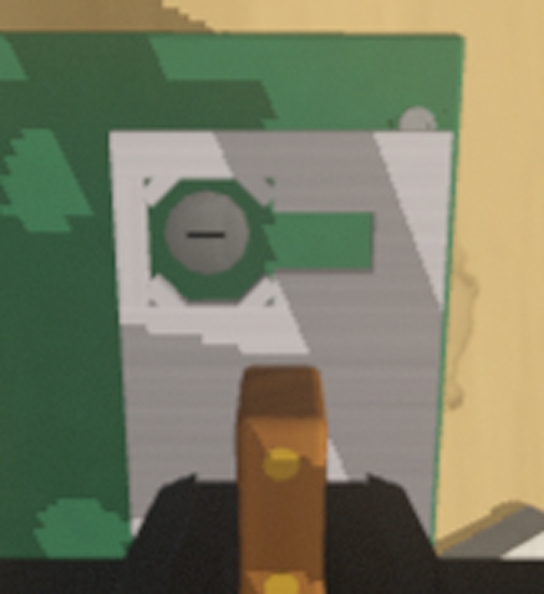

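```bash
python3 - <<'E'
from h import *
c=dict(np.load("w4.npz"))
print("head",onface([[297.4,160.6]],c,.012).round(4))
for h in(.027,.029): print("hole",onface([[298.9,163.2]],c,h).round(4),"corners",onface([[268.3,129.4],[372,129.4]],c,h).round(4).tolist(),"slot end",onface([[235+374/3.3,90+241/3.3]],c,h).round(4))
E
```

```text
head [[0.0103 0.0435 0.012 ]]
hole [[0.0124 0.0444 0.027 ]] corners [[-0.0061, 0.0655, 0.027], [0.0581, 0.0656, 0.027]] slot end [[0.0442 0.0446 0.027 ]]
hole [[0.0125 0.0448 0.029 ]] corners [[-0.0057, 0.0657, 0.029], [0.0578, 0.0657, 0.029]] slot end [[0.0439 0.0449 0.029 ]]
```

```bash
python3 - <<'E'
from h import *
M=F.as_matrix();p=(state()["position"]-C)@M
for h in(.0553,.040,.0335): print(h,(M@([.0233,-.0022,h]-p)*100).round(2))
E
```

```text
0.0553 [-0.16 -0.06 -0.13]
0.04 [ 0.59 -0.18 -1.45]
0.0335 [ 0.91 -0.23 -2.01]
```

```bash
python3 -m crank '[[-0.16,-0.06,-0.13,0,0,0,0.05],[-0.16,-0.06,-0.13,0,0,0,0.05],[0.2,-0.12,-0.8,0,0,0,0.05],[0.4,-0.15,-1.15,0,0,0,0.05],[0.59,-0.18,-1.45,0,0,0,0.05],[0.59,-0.18,-1.45,0,0,0,0.05]]'
python3 -m crank '[[0.32,-0.05,-0.56,0,0,0,0.05],[0.32,-0.05,-0.56,0,0,0,0.05],[0.32,-0.05,-0.56,0,0,0,0.05]]'
python3 - <<'E'
from h import *
s=state();M=F.as_matrix();print(((s["position"]-C)@M).round(4),(s["wrist_force"]@M).round(2))
E
```

```text
clock: 13.7
position: [0.5576, 0.0249, 0.0996]
orientation: [150.1, 0.0, 81.0]
wrist_force: [0.5, -0.4, -2.1]
gripper_width: 0.0147
finger_force: 40.0
clock: 14.0
position: [0.561, 0.0244, 0.0945]
orientation: [150.0, 0.0, 81.0]
wrist_force: [-0.4, 0.3, -1.2]
gripper_width: 0.0151
finger_force: 40.0
[ 0.0222 -0.0017  0.0328] [-1.02  0.27 -0.83]
```

```bash
python3 -m crank '[[-0.34,0.05,-0.2,0,0,0,0.05],[-0.77,0.12,-0.45,0,0,0,0.05],[-1.2,0.19,-0.7,0,0,0,0.05],[-1.6,0.26,-0.94,0,0,0,0.05],[-2,0.32,-1.17,0,0,0,0.05],[-2.2,0.35,-1.29,0,0,0,0.05],[-2.2,0.35,-1.29,0,0,0,0.05],[-2.2,0.35,-1.29,0,0,0,0.05]]'
python3 - <<'E'
from h import *
s=state();M=F.as_matrix();print(((s["position"]-C)@M).round(4),(s["wrist_force"]@M).round(2))
E
```

```text
clock: 14.8
position: [0.5393, 0.028, 0.0822]
orientation: [150.0, -0.0, 81.0]
wrist_force: [0.3, -0.1, -1.5]
gripper_width: 0.0148
finger_force: 40.0
[-0.003  -0.0015  0.0331] [-0.48 -0.02 -1.49]
```

Sliding freely. Now I'll creep down to the stop while watching the force.

```bash
cat > f.py <<'E'
from h import *
s=state();M=F.as_matrix();print(((s["position"]-C)@M).round(4),(s["wrist_force"]@M).round(2))
E
python3 -m crank '[[-0.13,0.02,-0.08,0,0,0,0.05],[-0.13,0.02,-0.08,0,0,0,0.05],[-0.13,0.02,-0.08,0,0,0,0.05]]' >/dev/null; python3 f.py
python3 -m crank '[[-0.13,0.02,-0.08,0,0,0,0.05],[-0.13,0.02,-0.08,0,0,0,0.05],[-0.13,0.02,-0.08,0,0,0,0.05]]'>/dev/null; python3 f.py
```

```text
[-0.0047 -0.0016  0.033 ] [-1.01 -0.15 -1.05]
[-0.0054 -0.0014  0.0331] [ 0.95  0.31 -3.67]
```

```bash
python3 -m crank '[[0.05,-0.01,-0.09,0,0,0,0.05],[0.05,-0.01,-0.09,0,0,0,0.05],[0.05,-0.01,-0.09,0,0,0,0.05]]' >/dev/null; python3 f.py
python3 -m crank '[[0.04,-0.01,-0.07,0,0,0,0.05],[0.04,-0.01,-0.07,0,0,0,0.05],[0.04,-0.01,-0.07,0,0,0,0.05]]'>/dev/null; python3 f.py
```

```text
[-0.0054 -0.0014  0.0321] [ 2.31  0.87 -1.57]
[-0.0052 -0.0014  0.0319] [ 0.09  1.31 11.16]
```

```bash
python3 -m crank '[[-0.02,0,0.05,0,0,0,0.05],[-0.02,0,0.05,0,0,0,0.3],[-0.02,0,0.05,0,0,0,0.5],[-0.02,0,0.05,0,0,0,0.6],[-0.02,0,0.05,0,0,0,0.6],[-0.02,0,0.05,0,0,0,0.6],[-0.02,0,0.05,0,0,0,0.6],[-1.5,0.24,2.6,0,0,0,0.8],[-3,0.5,5.2,0,0,0,1],[-5,0.8,8.7,0,0,0,1],[-5,0.8,8.7,0,0,0,1],[-5,0.8,8.7,0,0,0,1]]'
python3 - <<'E'
from h import *
c=calibration("wrist");im=snapshot("wrist");cv2.imwrite("pics/w5.png",im);np.savez("w5.npz",**c)
cv2.imwrite("pics/w5c.png",cv2.resize(im[85:285,225:405],None,fx=3,fy=3,interpolation=cv2.INTER_CUBIC))
cv2.imwrite("pics/t5.png",snapshot("top"))
E
```

```text
clock: 17.2
position: [0.488, 0.0363, 0.1673]
orientation: [149.8, -0.1, 81.1]
wrist_force: [-0.2, -0.7, -1.0]
gripper_width: 0.088
finger_force: 0.0
```

View pics/w5c.png

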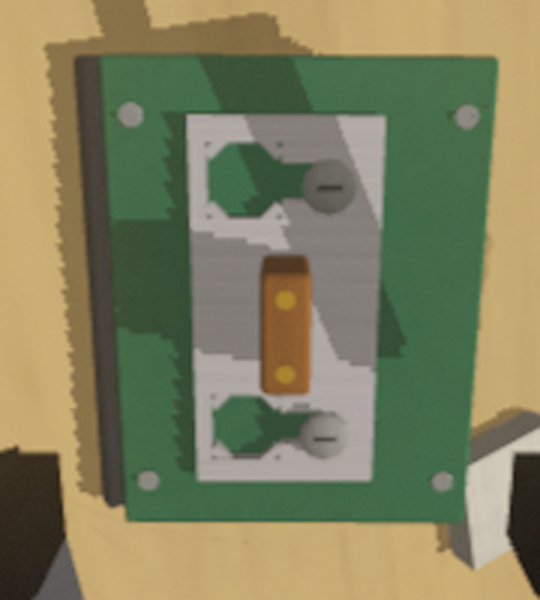

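The medium plate sits under both heads, at the slots' closed ends. I'll check that against numbers before handing in.

```bash
python3 - <<'E'
from h import *
c=dict(np.load("w5.npz"));q=lambda a:np.array(a)/3+[225,85]
h=onface(q([[329,187],[324,436]]),c,.012);k=onface(q([[186,115],[386,115],[372,480],[198,480]]),c,.005)
print(h.round(4).tolist(),k.mean(0).round(4),k.round(4).tolist(),"slot x",(k.mean(0)[0]+.014).round(4))
im=cv2.imread("pics/t5.png");ct=calibration("top");H,S,V=cv2.split(cv2.cvtColor(im,cv2.COLOR_BGR2HSV))
for b in blobs((S<45)&(V>170),100):
    p=onz(b[:,0],ct,.005)[:,:2]
    if p[:,0].min()>.33 and p[:,0].max()<.8 and abs(p[:,1]).max()<.5: r=cv2.minAreaRect(p.astype(np.float32)*1000);print(np.round(r[0]),np.round(r[1]))
print(state()["finger_force"],np.abs(state()["qd"]).max())
E
```

```text
[[0.0102, 0.0434, 0.012], [0.01, -0.0437, 0.012]] [-0.0036  0.0004  0.005 ] [[-0.0358, 0.0653, 0.005], [0.0285, 0.0655, 0.005], [0.0284, -0.0645, 0.005], [-0.0357, -0.0645, 0.005]] slot x 0.0104
[ 411. -274.] [ 67. 152.]
[541. 309.] [112.  65.]
[ 695. -129.] [63. 64.]
0.0 1.2811124252904134
```

Slot ends lie within about 1 mm of the screws, the other two plates have not moved, and the arm touches nothing.

```bash
python3 -c "
from bench import *;print(close_job())"
```

```text
the job is handed in; nothing more can be done
None
```

The job is handed in: the old plate lies released on the bare worktop and plate_medium is on both screws, fully home to within about 1 mm of the slot ends by the last wrist picture. The last top picture showed the other two plates and the steel block unmoved; the close-out returned no verdict, so I don't know the judged result.

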